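# Seat the workpiece in the leaf jig and close the leaf

## Robot

A 6-joint arm with a two-finger parallel gripper is mounted at the origin on a cart in front of the work surface, level with it; the furniture and walls round the work are solid. World frame = base frame: x ahead of the robot, y to its left, z up, the work surface at z = 0. Lengths are in m, angles in rad, forces in N, time in s.
With the tool pointing down it reaches from about 0.25 to 0.775 m from the base axis. Payload 4 kg.
Tool frame: the origin (TCP) lies at the very end of the fingers, on their centre line; the grasp point (between the pads) lies 19 mm behind it (robot.pinch_z is the distance from the TCP to the grasp point, in m); z points along the fingers, y is the line along which they close (so a half turn about z gives the same grasp; the last joint's range is limited). The gripper opens to 94 mm and grips with 3 to 60 N. Pads are 16 mm wide; open, the fingers measure 119 mm over their backs; the gripper's body (75 mm by 177 mm) begins 78 mm behind the grasp point.
Start: joints at [1.029, 0.087, 1.371, -0, 1.684, -0.103], TCP at [0.234, 0.498, 0.206] pointing down, gripper open.
Joint ranges: [-3.1, 3.1], [-0.76, 2.03], [0.27, 2.55], [-1.08, 4.22], [0.17, 2.65], [-2.57, 2.57]. Speed limits (rad/s): [2.79, 2.79, 3.14, 3.14, 3.14, 3.14].

## Interface

Orientations are given as [roll, pitch, yaw] about the fixed x, y, z axes, in that order (R = Rz(yaw) Ry(pitch) Rx(roll)).
In Python, from bench import robot gives the robot as it stands.
- The arm moves only by the tool arm_command, never from a script. Its argument "targets" is one flat list of numbers, 7 for each row, row after row: the turn, a rotation vector about the tool's x, y, z in degrees, then the shift along the tool's x, y, z in mm, then the closure, from -1 (fully open) to 1 (shut). In form: [ax, ay, az, x, y, z, hand, ax, ay, az, x, y, z, hand, ...]. A call has 1 to 20 rows; each row is the pose to reach, as a shift and turn from the pose commanded when the call began, along the tool's axes at that moment; what a row does not reach only later rows make up. A row lasts 1/10 s, in which the tool goes at most 50 mm and 8.59 degrees, less where a joint would pass 70% of its speed; a pose out of reach is approached as far as the arm can. A call with a gripper value outside its range is refused whole. The fingers move at their own pace and stop on an object; the grip force is fixed at half the most. Time passes only in rows, so rows that repeat a pose let the fingers close. It gives the time, the measured TCP pose, the force, the opening and the grip force at its end, in the units of the state.
- robot.get_obs(): the state, without advancing time (a new reading comes with each control period).
- robot.snapshot(name): name is "scene" or "top"; returns a dict with "color" (420x560x3 uint8, red, green, blue), "range_z" (420x560 float32, m along the optical axis (not along the pixel's ray), 0 where there is no reading), "fx", "fy", "cx", "cy" (pixels), "dist_coeffs" ([k1, k2, p1, p2, k3] as OpenCV has them; the pictures are not rectified), "T" (4x4, takes a point from camera to world coordinates). Camera axes: x right, y down, z forward; pixel columns grow to the right and rows downward; lengths in m; the calibration is good to about 2 mm. A picture is of the moment at which its call begins.
- robot.close_job(): hands the job in; it is judged then, once.
The state is a dict: "time": time; "joint_positions": joint angles; "qvel": joint speeds; "joint_torque": joint torques, N m; "tool_pos": TCP position; "ee_rot": TCP orientation; "wrist_force": force on the tool from outside, world axes, zero at the start; "wrist_torque": the same for the moment, N m; "width": finger opening in m; "finger_force": force on a finger pad.
Only numpy, scipy, OpenCV 4.12 (cv2) and the standard library are available. Lean on these libraries where they do the work, as an engineer would, in place of code of your own. Each camera call takes 0.05 s, during which the arm holds its last target. There are 200 camera calls.

## Task

Load the milled aluminium workpiece into the pocket of the leaf jig with its milled side up, and press it down past the spring balls until you feel that both ends stand solidly on the rest beneath, without pushing needlessly hard. Only when it is level and fully home, swing the hinged leaf over and push it all the way down so that its spring foot holds the workpiece; then let go, leaving the tin, the brass bar and the dial gauge where they are.

Things in the scene. Friction and masses are not known exactly. Their poses are not given: they have to be found in the camera images.
- workpiece: Loose milled aluminium block, 42 mm (x) x 60 mm (y) x 16 mm high, about 0.09 kg, flat on the bench, milled recess up. Origin at the centre of its underside, z up. It goes into the jig with its 60 mm length along the jig's x (jig yaw plus or minus 90 degrees, either way round).
- jig: Steel leaf jig fixed to the bench; place and yaw differ each time. Base plate 176 (x) x 90 (y) x 12 mm; origin at the centre of its underside on the bench; its +x points from the pocket to the leaf's hinge, so the leaf swings in its x-z plane. The pocket lies centred over the origin. Around the pocket the base is free for fingers above 12 mm (screw heads at its corners: 17 mm).
- pocket (a point): Centre of the pocket mouth, 34 mm above the bench, axes of the jig. Pocket 63 mm (x) x 44.8 mm (y); walls from 12 to 28 mm above the bench, flared out up to 34 mm (end walls: straight to 33, flared to 39). End walls (x = +-31.5 mm) are 42 mm wide, 12 mm thick; the side walls (8 mm thick) stand only at the corners, leaving 39 mm free amid each side for fingers.
- ball (a point): One of two spring balls, 12 mm diameter, in the middles of the end walls; centre 25.5 mm above the bench, tip 2.7 mm into the pocket. A workpiece laid in hangs on both balls, underside about 29 mm above the bench: a false stop. Some 4 to 14 N downward snaps it past them, often one end first, leaving it tilted; check both ends. Below, ball friction beats its weight: it stays where a push ends.
- rest: Round socket in the middle of the pocket, origin 12 mm above the bench. It carries a flat pad, 46 x 28 mm, set to an unmeasured height: top 14 to 23 mm above the bench, found by feel. The workpiece is home with its underside on the pad, a hard stop (its top then 30 to 39 mm above the bench). 8 to 20 N is a proper push; over 35 N on the pad spoils its setting.
- leaf (a joint): Angle of the hinged leaf, rad: 0 closed (level, against its stop), grows as it opens; 1.57 upright, beyond that leaning away from the pocket; limit 2.2. Stiff hinge (friction 0.4 N m): it stays where it is left; pushing it shut at the grip takes about 2 to 6 N.
- leaf_hinge (a point): Hinge axis of the leaf (parallel to the jig's y), at 70 mm along the jig's +x and 52 mm above the bench. Two hinge cheeks 36 mm wide overall (42 over the pin) stand round it, up to 63 mm high.
- leaf_grip (a point): Centre of the black grip block at the free end of the leaf: 26 mm along the leaf, 20 mm wide (jig y), 14 mm thick, 141 mm from the hinge axis. The leaf itself is an aluminium bar 18 mm wide and 9 mm thick. When the leaf is closed this point lies at -71 mm along the jig's x, 52 mm above the bench.
- foot: Spring foot under the leaf, 70 mm from the hinge, 16 mm diameter rubber; origin at the centre of its lower face. With the leaf closed it reaches down to 29 mm above the bench when free and yields up to 13 mm, pressing 2 to 4 N on a workpiece that is home.
- paste_tin: Round tin with green lid, 66 mm diameter, 26 mm high, a bystander; origin at the centre of its underside.
- brass_bar: Square brass offcut 16 x 70 x 16 mm, a bystander; origin at the centre of its underside.
- gauge: Dial gauge lying on its back, 101 x 58 x 23 mm, a bystander; origin at the centre of its underside.

How it is judged:
By the outcome, as a careful person would: the job done as asked, in the order asked, and still so for the second after the job is handed in, with the robot touching nothing.
It also fails if it takes over 72 s, if anything falls off the work surface, if the arm or the gripper's body presses on something with over 40 N, if the wrist force passes 120 N, or if a joint passes its speed limit or range.

## Working session

There is one attempt and no reset: what is moved stays moved. The work goes in short steps, Python scripts to look and compute and a tool call to move; the robot and the scene stay as the last step left them, time stands still between calls to the robot, and variables do not carry over. Pictures are saved under pics/ and viewed, at most 10 in all, crops included, and the job is handed in when it is done.

Besides the shell and the picture viewer there is one more tool, called after "Emit:" as name(argument=value, ...) on one line, values as JSON. arm_command: Moves the arm, as the interface text tells. Its arguments: {"type":"object","properties":{"targets":{"type":"array"}},"required":["targets"]}

```bash
ls; mkdir -p pics
cat > h.py <<'E'
import numpy as np, cv2
from bench import robot
def snap(n,f):
    s=robot.snapshot(n); cv2.imwrite('pics/'+f+'.png',cv2.resize(s['color'][:,:,::-1],None,fx=1.4,fy=1.4)); 
    np.savez('pics/'+f,**s); return s
def load(f): return dict(np.load('pics/'+f+'.npz'))
def ray(s,u,v):
    K=np.array([[s['fx'],0,s['cx']],[0,s['fy'],s['cy']],[0,0,1]],float)
    p=cv2.undistortPoints(np.array([[[u,v]]],float),K,np.array(s['dist_coeffs'],float))[0,0]
    return np.array([p[0],p[1],1.])
def atz(s,u,v,z):
    d=s['T'][:3,:3]@ray(s,u,v); o=s['T'][:3,3]; return o+d*(z-o[2])/d[2]
def dep(s,u,v):
    w=s['range_z'][int(v)-2:int(v)+3,int(u)-2:int(u)+3]; z=np.median(w[w>0])
    return s['T'][:3,:3]@(ray(s,u,v)*z)+s['T'][:3,3]
def tri(s1,p1,s2,p2):
    A=[];b=[]
    for s,p in((s1,p1),(s2,p2)):
        d=s['T'][:3,:3]@ray(s,*p); d/=np.linalg.norm(d); M=np.eye(3)-np.outer(d,d); A.append(M); b.append(M@s['T'][:3,3])
    return np.linalg.lstsq(np.vstack(A),np.hstack(b),rcond=None)[0]
E
python3 - <<'E'
from h import *
for n in('scene','top'):
    s=snap(n,n+'0'); print(s['T'].round(3),s['fx'],s['dist_coeffs'])
print(robot.get_obs())
E
```

```text
pics
[[ 0.518 -0.456  0.724 -0.075]
 [-0.856 -0.289  0.43  -0.391]
 [ 0.013 -0.842 -0.539  0.51 ]
 [ 0.     0.     0.     1.   ]] 407.2279449542219 [0.01237318 0.         0.         0.         0.        ]
[[ 0.012 -0.998  0.066  0.468]
 [-1.    -0.011  0.01  -0.022]
 [-0.009 -0.066 -0.998  1.289]
 [ 0.     0.     0.     1.   ]] 486.5255813673361 [-0.12661244  0.          0.          0.          0.        ]
{'time': 0.1, 'joint_positions': array([ 1.02890803e+00,  8.78651636e-02,  1.37205456e+00, -2.96055539e-05,
        1.68360372e+00, -1.03066506e-01]), 'qvel': array([-0.0005958 , -0.0008648 , -0.00343306, -0.00065791, -0.00040444,
       -0.00050554]), 'joint_torque': array([ 1.62883582e-03, -3.41250014e+01, -3.03302658e+01,  7.18987221e-02,
        3.04097822e-02, -9.94860693e-05]), 'tool_pos': array([0.23342757, 0.49747598, 0.20445457]), 'ee_rot': array([-3.13966909e+00, -1.69378971e-04,  2.70276740e+00]), 'wrist_force': array([-0.0427354 ,  0.88835438, -0.01283149]), 'wrist_torque': array([-0.04294837, -0.0317194 , -0.05237374]), 'finger_force': 0.0, 'width': 0.09352552449865263}
```

View pics/scene0.png

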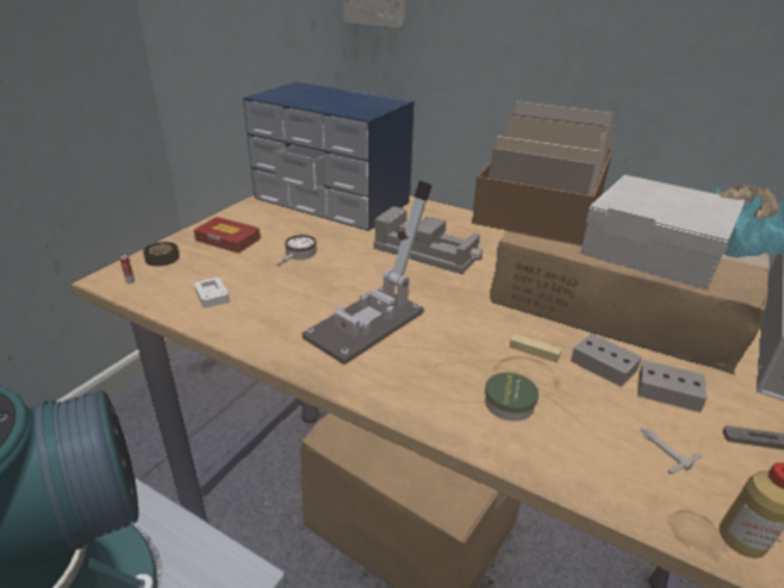

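View pics/top0.png

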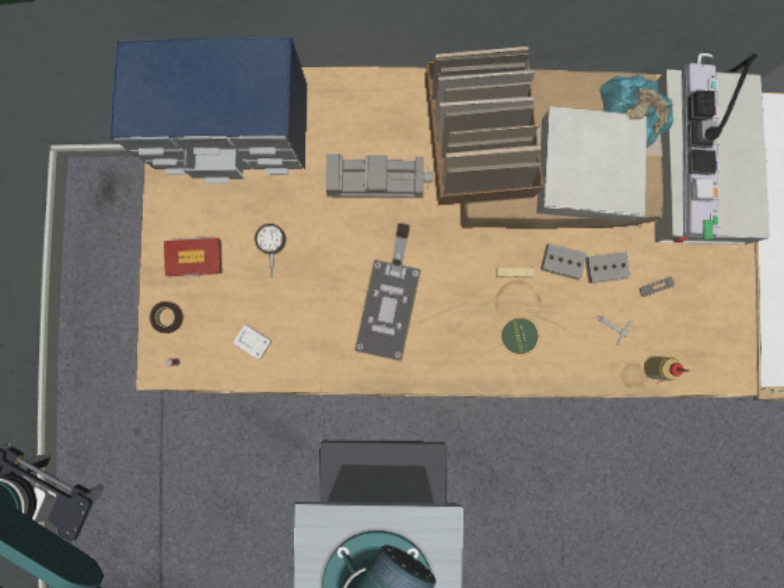

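The two views show the jig at about (388,310), the workpiece at (252,340), the gauge at (270,245), the brass bar at (515,271) and the tin at (519,336) in the top picture. In the scene picture the workpiece is at (210,291) and the jig at (364,328), with its leaf leaning back past upright and its grip at (423,190). Next I'll take enlarged crops.

Run:
```python
from h import *
def crop(f,x,y,w,h,k):
    c=load(f)['color'][y:y+h,x:x+w,::-1]; return cv2.resize(c,None,fx=k,fy=k,interpolation=cv2.INTER_CUBIC)
def put(o,a,b): 
    c=np.zeros((600,800,3),np.uint8); c[:a.shape[0],:a.shape[1]]=a; c[:b.shape[0],800-b.shape[1]:]=b; cv2.imwrite(o,c)
put('pics/c_top.png',crop('top0',162,226,36,36,10),crop('top0',250,155,55,105,5.7))
put('pics/c_scene.png',crop('scene0',132,192,38,32,9),crop('scene0',212,125,95,135,4.4))
```

```text
(no output)
```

View pics/c_top.png

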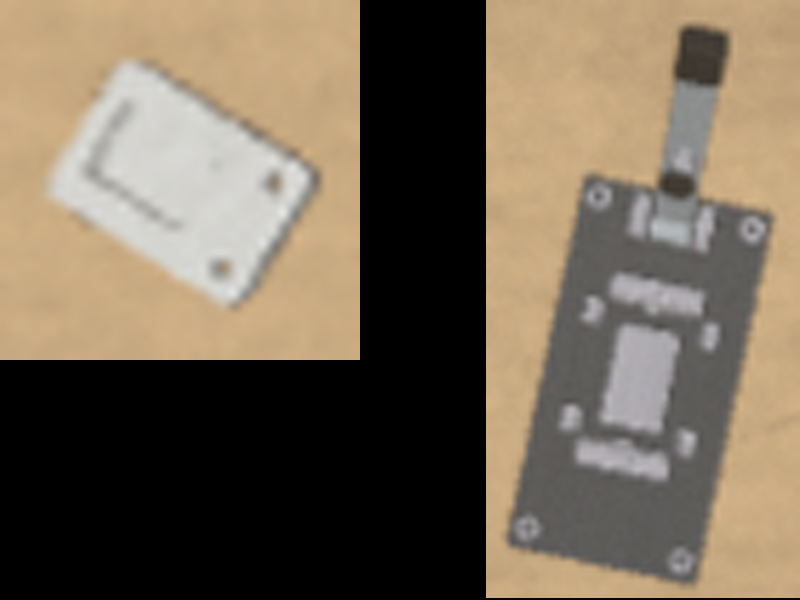

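View pics/c_scene.png

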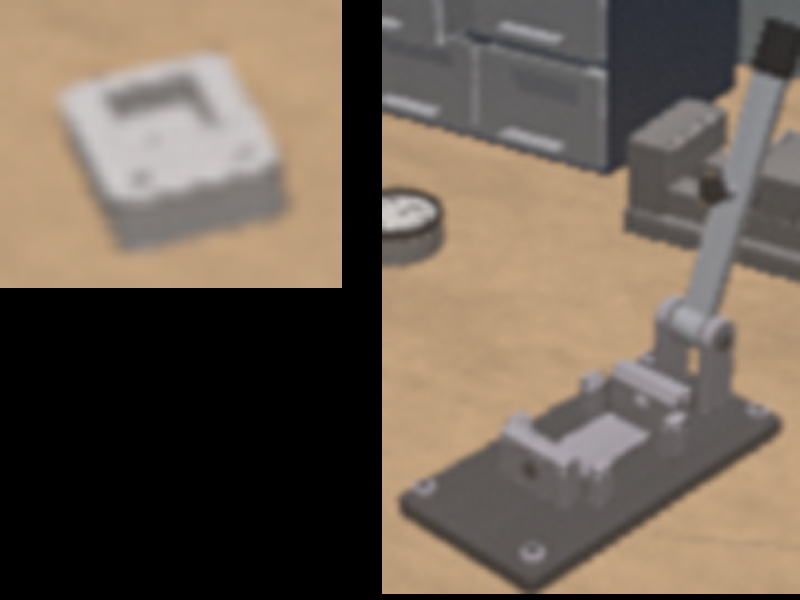

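Run:
```python
from h import *
t,s=load('top0'),load('scene0')
def T(x,y,x0,y0,k,o=0): return (x0+(x-o+.5)/k-.5, y0+(y+.5)/k-.5)
wt=[T(*p,162,226,10) for p in[(318,181),(235,307),(48,190),(128,59)]]
ws=[T(*p,132,192,9) for p in[(280,160),(112,205),(65,97),(222,57)]]
W=np.array([tri(t,a,s,b) for a,b in zip(wt,ws)]);print('wp tri\n',W.round(4),W.mean(0).round(4))
Wz=np.array([atz(t,*a,.016) for a in wt]);print('wp top@16',Wz.mean(0)); Sz=np.array([atz(s,*a,.016) for a in ws]);print('scene@16',Sz.mean(0))
for Q in(Wz,Sz):
    l=Q[0]+Q[1]-Q[2]-Q[3]; m=Q[0]+Q[3]-Q[1]-Q[2]
    print('len',np.linalg.norm(l)/2,np.linalg.norm(m)/2,'long yaw',np.degrees(np.arctan2(l[1],l[0])),np.degrees(np.arctan2(m[1],m[0])))
jt=[T(*p,250,155,5.7,486) for p in[(599,196),(752,229),(681,560),(527,527)]]
js=[T(*p,212,125,4.4,382) for p in[(648,358),(757,410),(533,552),(425,487)]]
J=np.array([tri(t,a,s,b) for a,b in zip(jt,js)]);print('jig tri\n',J.round(4),J.mean(0).round(4))
ct=[T(*p,250,155,5.7,486) for p in[(585,175),(773,213),(697,583),(507,543)]]
for n,Q in(('t',[atz(t,*a,.017) for a in jt]),('s',[atz(s,*a,.017) for a in js]),('c',[atz(t,*a,.012) for a in ct])):
    Q=np.array(Q);l=Q[0]+Q[1]-Q[2]-Q[3];m=Q[0]+Q[3]-Q[1]-Q[2];print(n,Q.mean(0),np.linalg.norm(l)/2,np.linalg.norm(m)/2,np.degrees(np.arctan2(l[1],l[0])),np.degrees(np.arctan2(m[1],m[0])))
for nm,a,b in(('farwall',(658,296),(652,382)),('nearwall',(622,460),(543,443)),('grip',(703,53),(777,50))):
    a=T(*a,250,155,5.7,486);b=T(*b,212,125,4.4,382);print(nm,tri(t,a,s,b),atz(t,*a,.039),atz(s,*b,.039),dep(t,*a))
```

```text
wp tri
 [[0.4596 0.2093 0.0139]
 [0.4256 0.2315 0.0116]
 [0.4563 0.2818 0.0099]
 [0.4912 0.261  0.0109]] [0.4582 0.2459 0.0116]
wp top@16 [0.45941184 0.24372516 0.016     ]
scene@16 [0.45256067 0.24164676 0.016     ]
len 0.05936610380772474 0.04002872412448568 long yaw -121.03345380543918 -31.578845678896364
len 0.055249776923929954 0.04096647728305195 long yaw -121.40594816317201 -28.51028652815409
jig tri
 [[ 0.6065  0.0115  0.0113]
 [ 0.5923 -0.06    0.0124]
 [ 0.4393 -0.0291  0.0122]
 [ 0.4536  0.0418  0.0113]] [ 0.5229 -0.009   0.0118]
t [ 0.52347233 -0.01023483  0.017     ] 0.15568117951491092 0.07213974067717853 -11.489328789866477 78.52828936947725
s [ 0.51588138 -0.01181092  0.017     ] 0.1540426052510739 0.07102885582318266 -11.14704153629034 79.6187592262422
c [ 0.52352694 -0.01053805  0.012     ] 0.17400275944419466 0.0890290690518804 -11.08853381061754 79.00453657929327
farwall [ 0.55952646 -0.01752324  0.03223475] [ 0.55944546 -0.01820741  0.039     ] [ 0.55010968 -0.0221752   0.039     ] [ 0.55955109 -0.01820304  0.03756004]
nearwall [ 0.4851825  -0.0026688   0.03423005] [ 0.48519489 -0.00285653  0.039     ] [ 0.47949717 -0.00644507  0.039     ] [ 0.48521346 -0.00283618  0.0376709 ]
grip [ 0.64680869 -0.03375671  0.17884993] [ 0.67058064 -0.03740894  0.039     ] [0.94905248 0.11939043 0.039     ] [ 0.64548737 -0.03550304  0.19365859]
```

```bash
cat >> h.py <<'E'
from scipy.spatial.transform import Rotation as Ro
def go(p,yd):
    o=robot.get_obs(); R=Ro.from_euler('xyz',o['ee_rot']); G=Ro.from_euler('xyz',[np.pi,0,np.radians(yd+90)])
    print('rot',(R.inv()*G).as_rotvec(degrees=True).round(2),'shift mm',(R.inv().apply(np.array(p)-o['tool_pos'])*1e3).round(1),'at',o['tool_pos'].round(4),'F',o['wrist_force'].round(1),'w',round(o['width'],4),'t',round(o['time'],2))
E
python3 -c "
from h import *
go([.4594,.2437,.08],-31)"
```

```text
rot [-9.000e-02  8.000e-02  9.586e+01] shift mm [-312.4 -133.5  124.7] at [0.2334 0.4975 0.2045] F [-0.   0.9 -0. ] w 0.0935 t 0.1
```

Emit:
arm_command(targets=[0, 0, 96, -312, -133, 124, -1, 0, 0, 96, -312, -133, 124, -1, 0, 0, 96, -312, -133, 124, -1, 0, 0, 96, -312, -133, 124, -1, 0, 0, 96, -312, -133, 124, -1, 0, 0, 96, -312, -133, 124, -1, 0, 0, 96, -312, -133, 124, -1, 0, 0, 96, -312, -133, 124, -1, 0, 0, 96, -312, -133, 124, -1, 0, 0, 96, -312, -133, 124, -1, 0, 0, 96, -312, -133, 124, -1, 0, 0, 96, -312, -133, 124, -1, 0, 0, 96, -312, -133, 124, -1, 0, 0, 96, -312, -133, 124, -1])

```text
time: 1.5
tool_pos: [0.4594, 0.2449, 0.0813]
ee_rot: [-3.141, 0.0, 1.029]
wrist_force: [0.5, -0.0, -1.0]
width: 0.0939
finger_force: 0.0
```

Run:
```python
from h import *
go([.4594,.2437,.004],-31)
s=snap('scene','s1'); t=snap('top','t1')
a=cv2.resize(s['color'][90:250,70:250,::-1],None,fx=2.2,fy=2.2,interpolation=2); b=cv2.resize(t['color'][170:300,110:240,::-1],None,fx=3,fy=3,interpolation=2)
c=np.zeros((400,800,3),np.uint8); c[:a.shape[0],:a.shape[1]]=a; c[:b.shape[0],400:400+b.shape[1]]=b; cv2.imwrite('pics/c1.png',c)
```

```text
rot [-0.01  0.02 -0.02] shift mm [-1.1  0.6 77.3] at [0.4594 0.2449 0.0813] F [ 0.5 -0.  -1. ] w 0.0939 t 1.5
```

View pics/c1.png

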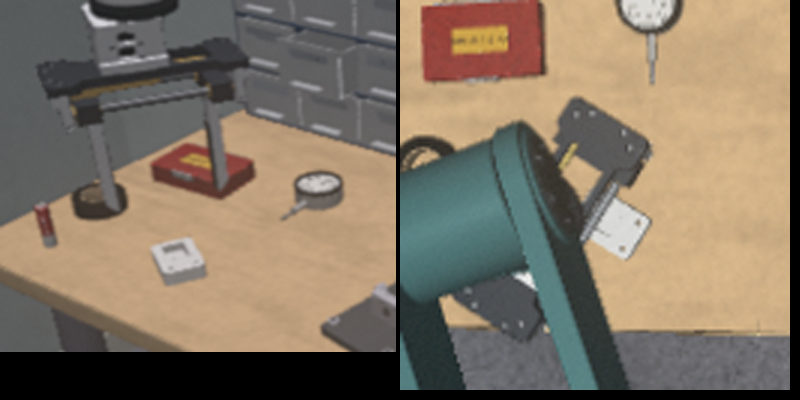

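The fingers straddle the workpiece from above: fingertips at about (110,208) and (221,188), the workpiece at (178,260) in the left crop. I'll use the tips to check how the camera agrees with the arm.

Run:
```python
from h import *
s=load('s1')
f=lambda x,y:(70+(x+.5)/2.2-.5,90+(y+.5)/2.2-.5)
a=atz(s,*f(111,207),.0813);b=atz(s,*f(222,189),.0813); print(a,b,(a+b)/2)
o=robot.get_obs()
def proj(P):
    K=np.array([[s['fx'],0,s['cx']],[0,s['fy'],s['cy']],[0,0,1]],float); T=np.linalg.inv(s['T'])
    return cv2.projectPoints(np.array([P],float),cv2.Rodrigues(T[:3,:3])[0],T[:3,3],K,s['dist_coeffs'])[0].ravel()
d=np.array([np.cos(np.radians(-31)),np.sin(np.radians(-31)),0])
for k in(-.047,.047):
    u=proj(o['tool_pos']+k*d); print((u-[70,90])*2.2)
```

```text
[0.41224888 0.27626144 0.0813    ] [0.49742374 0.21207491 0.0813    ] [0.45483631 0.24416817 0.0813    ]
[121.10348425 205.24059353]
[216.58011943 185.1770794 ]
```

Emit:
arm_command(targets=[0, 0, 0, -1, 1, 40, -1, 0, 0, 0, -1, 1, 70, -1, 0, 0, 0, -1, 1, 77, -1, 0, 0, 0, -1, 1, 77, -1, 0, 0, 0, -1, 1, 77, -1])

```text
time: 2.1
tool_pos: [0.4611, 0.2441, 0.006]
ee_rot: [3.14, -0.002, 1.028]
wrist_force: [0.4, 1.4, -0.4]
width: 0.0938
finger_force: 0.0
```

```bash
python3 -c "
from h import *
go([.459,.2435,.003],-31)"
```

```text
rot [ 0.09 -0.13 -0.12] shift mm [-1.6 -1.5  3. ] at [0.4611 0.2441 0.006 ] F [ 0.4  1.4 -0.4] w 0.0938 t 2.1
```

Emit:
arm_command(targets=[0, 0, 0, -1, -1, 2, -1, 0, 0, 0, -1, -1, 2, -1, 0, 0, 0, -1, -1, 2, -0.3, 0, 0, 0, -1, -1, 2, 0.3, 0, 0, 0, -1, -1, 2, 1, 0, 0, 0, -1, -1, 2, 1, 0, 0, 0, -1, -1, 2, 1, 0, 0, 0, -1, -1, 2, 1, 0, 0, 0, -1, -1, 2, 1, 0, 0, 0, -1, -1, 2, 1, 0, 0, 0, -1, -1, 2, 1, 0, 0, 0, -1, -1, 2, 1])

```text
time: 3.3
tool_pos: [0.4584, 0.2433, 0.0024]
ee_rot: [-3.141, -0.0, 1.027]
wrist_force: [-0.1, 0.4, -0.6]
width: 0.0416
finger_force: 30.0
```

```bash
python3 -c "
from h import *
go([.459,.2435,.1],-31);go([.459,.2435,.1],-31)"
```

```text
rot [-0.02 -0.   -0.14] shift mm [  0.4   0.4 -97.6] at [0.4584 0.2433 0.0024] F [-0.1  0.4 -0.6] w 0.0416 t 3.3
rot [-0.02 -0.   -0.14] shift mm [  0.4   0.4 -97.6] at [0.4584 0.2433 0.0024] F [-0.1  0.4 -0.6] w 0.0416 t 3.3
```

Emit:
arm_command(targets=[0, 0, 0, 0, 0, -40, 1, 0, 0, 0, 0, 0, -85, 1, 0, 0, 70, -183, 187, -85, 1, 0, 0, 70, -183, 187, -85, 1, 0, 0, 70, -183, 187, -85, 1, 0, 0, 70, -183, 187, -85, 1, 0, 0, 70, -183, 187, -85, 1, 0, 0, 70, -183, 187, -85, 1, 0, 0, 70, -183, 187, -85, 1, 0, 0, 70, -183, 187, -85, 1, 0, 0, 70, -183, 187, -80, 1, 0, 0, 70, -183, 187, -75, 1, 0, 0, 70, -183, 187, -70, 1, 0, 0, 70, -183, 187, -65, 1, 0, 0, 70, -183, 187, -65, 1])

```text
time: 4.8
tool_pos: [0.5231, -0.0098, 0.0662]
ee_rot: [3.141, 0.002, -0.193]
wrist_force: [-0.3, -0.1, -2.1]
width: 0.0415
finger_force: 30.0
```

Run:
```python
from h import *
go([.5230,-.0104,.045],-101.3)
s=snap('scene','s2'); t=snap('top','t2')
a=cv2.resize(s['color'][100:260,200:310,::-1],None,fx=3.6,fy=3.6,interpolation=2); b=cv2.resize(t['color'][150:265,230:320,::-1],None,fx=4.4,fy=4.4,interpolation=2)
c=np.zeros((600,800,3),np.uint8); c[:a.shape[0],:a.shape[1]]=a; c[:b.shape[0],400:400+b.shape[1]]=b; cv2.imwrite('pics/c2.png',c)
```

```text
rot [0.01 0.13 0.22] shift mm [ 0.   0.6 21.2] at [ 0.5231 -0.0098  0.0662] F [-0.3 -0.1 -2.1] w 0.0415 t 4.8
```

View pics/c2.png

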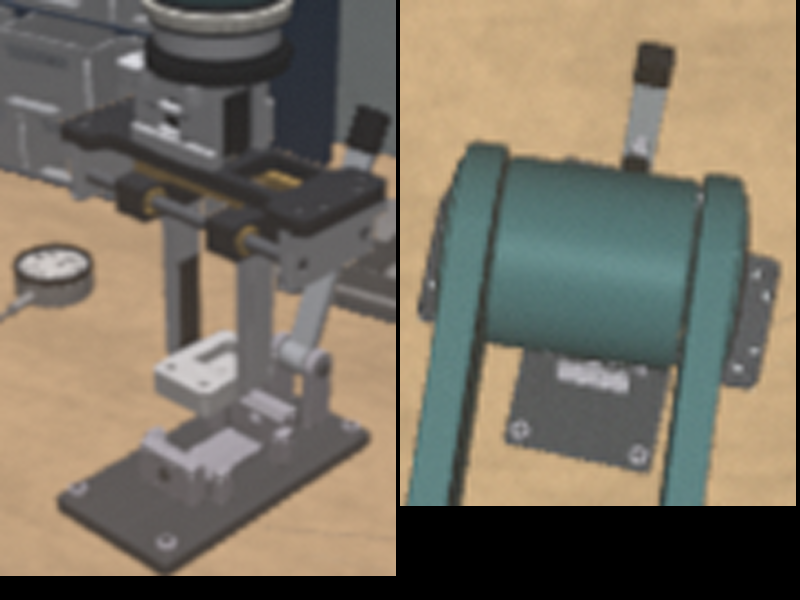

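The workpiece hangs level over the pocket; its near top edge runs (157,376)–(207,399) in the left crop, screw heads at (78,489) and (166,541).

Run:
```python
from h import *
s=load('s2'); f=lambda x,y:(200+(x+.5)/3.6-.5,100+(y+.5)/3.6-.5)
ex=np.array([np.cos(np.radians(-11.3)),np.sin(np.radians(-11.3)),0])
A=atz(s,*f(157,376),.0798);B=atz(s,*f(208,399),.0798);d=A-B
print('wp',A,B,np.linalg.norm(d),np.degrees(np.arctan2(d[1],d[0])),(A+B)/2+.03*ex)
C=np.mean([atz(s,*f(*p),.017) for p in[(78,489),(166,541),(349,426)]],0);print(C)
Q=[atz(s,*f(*p),.017) for p in[(78,489),(349,426)]];print('jig',(Q[0]+Q[1])/2)
W=[atz(s,*f(*p),.039) for p in[(158,440),(205,473),(245,398),(292,415)]];print(np.array(W))
```

```text
wp [0.4873673  0.00983724 0.0798    ] [ 0.48277682 -0.02673821  0.0798    ] 0.03686239430898285 82.84637801856434 [ 0.5144905  -0.01432887  0.0798    ]
[ 0.48820798 -0.01842589  0.017     ]
jig [ 0.51536635 -0.0121355   0.017     ]
[[ 0.48454042  0.00844903  0.039     ]
 [ 0.47194921 -0.03147487  0.039     ]
 [ 0.54822986 -0.01014591  0.039     ]
 [ 0.54734224 -0.04288145  0.039     ]]
```

Emit:
arm_command(targets=[0, 0, 0, 0, 0.5, 10, 1, 0, 0, 0, 0, 0.5, 20, 1, 0, 0, 0, 0, 0.5, 23, 1, 0, 0, 0, 0, 0.5, 25, 1, 0, 0, 0, 0, 0.5, 27, 1, 0, 0, 0, 0, 0.5, 27, 1])

```text
time: 5.5
tool_pos: [0.5239, -0.0106, 0.0403]
ee_rot: [-3.142, 0.0, -0.194]
wrist_force: [0.1, 0.2, -0.3]
width: 0.0419
finger_force: 30.0
```

Emit:
arm_command(targets=[0, 0, 0, 0, 0, 1, 1, 0, 0, 0, 0, 0, 2, 1, 0, 0, 0, 0, 0, 2, 1, 0, 0, 0, 0, 0, 2, 1])

```text
time: 5.9
tool_pos: [0.524, -0.0106, 0.0386]
ee_rot: [-3.141, -0.0, -0.194]
wrist_force: [-0.1, 0.2, -0.9]
width: 0.042
finger_force: 30.0
```

Emit:
arm_command(targets=[0, 0, 0, 0, 0, 1, 1, 0, 0, 0, 0, 0, 2, 1, 0, 0, 0, 0, 0, 2, 1, 0, 0, 0, 0, 0, 2, 1])

```text
time: 6.3
tool_pos: [0.5239, -0.0106, 0.0364]
ee_rot: [-3.142, 0.0, -0.194]
wrist_force: [0.7, 0.1, -1.8]
width: 0.0419
finger_force: 30.0
```

Emit:
arm_command(targets=[0, 0, 0, 0, 0, 1, 1, 0, 0, 0, 0, 0, 2, 1, 0, 0, 0, 0, 0, 2, 1, 0, 0, 0, 0, 0, 2, 1])

```text
time: 6.7
tool_pos: [0.5238, -0.0105, 0.0343]
ee_rot: [-3.141, 0.0, -0.194]
wrist_force: [-0.7, -0.6, -0.3]
width: 0.0417
finger_force: 30.0
```

Emit:
arm_command(targets=[0, 0, 0, 0, 0, 1, 1, 0, 0, 0, 0, 0, 2, 1, 0, 0, 0, 0, 0, 2, 1, 0, 0, 0, 0, 0, 2, 1])

```text
time: 7.1
tool_pos: [0.5238, -0.0107, 0.0325]
ee_rot: [3.141, 0.0, -0.195]
wrist_force: [-2.3, -0.5, 0.4]
width: 0.0417
finger_force: 30.0
```

Emit:
arm_command(targets=[0, 0, 0, -0.7, 0, 0, 1, 0, 0, 0, -0.7, 0, 1, 1, 0, 0, 0, -0.7, 0, 1.5, 1, 0, 0, 0, -0.7, 0, 1.5, 1])

```text
time: 7.5
tool_pos: [0.5237, -0.0108, 0.0319]
ee_rot: [3.141, -0.001, -0.195]
wrist_force: [-2.4, -2.9, 5.5]
width: 0.0414
finger_force: 30.0
```

Emit:
arm_command(targets=[0, 0, 0, 0, 0, 0.5, 1, 0, 0, 0, 0, 0, 1, 1, 0, 0, 0, 0, 0, 1, 1, 0, 0, 0, 0, 0, 1, 1])

```text
time: 7.9
tool_pos: [0.5237, -0.011, 0.0315]
ee_rot: [3.141, -0.002, -0.194]
wrist_force: [-3.1, -2.3, 8.8]
width: 0.0415
finger_force: 30.0
```

Emit:
arm_command(targets=[0, 0, 0, -1, 0, 0, 1, 0, 0, 0, -1, 0, 0, 1, 0, 0, 0, -1, 0, 0, 1])

```text
time: 8.2
tool_pos: [0.5236, -0.011, 0.0315]
ee_rot: [3.141, -0.004, -0.195]
wrist_force: [-1.6, -2.1, 6.3]
width: 0.0415
finger_force: 30.0
```

```bash
python3 -c "
from h import *
o=robot.get_obs();R=Ro.from_euler('xyz',o['ee_rot']).inv();print(R.apply(o['wrist_force']).round(2),R.apply(o['wrist_torque']).round(3),o['tool_pos'],o['ee_rot'])"
```

```text
[-1.12  2.33 -6.32] [-0.418 -0.2   -0.023] [ 0.52363021 -0.01099298  0.03154394] [ 3.14088202 -0.00373759 -0.19457233]
```

Emit:
arm_command(targets=[0, 0, 0, 0, 0.3, 0.5, 1, 0, 0, 0, 0, 0.3, 1, 1, 0, 0, 0, 0, 0.3, 1, 1])

```text
time: 8.5
tool_pos: [0.5236, -0.0112, 0.0311]
ee_rot: [3.141, -0.004, -0.194]
wrist_force: [-2.7, -2.0, 8.5]
width: 0.0418
finger_force: 30.0
```

Emit:
arm_command(targets=[0, 0, 0, 0, 0, 0.5, 1, 0, 0, 0, 0, 0, 1, 1, 0, 0, 0, 0, 0, 1, 1])

```text
time: 8.8
tool_pos: [0.5235, -0.0115, 0.0302]
ee_rot: [3.14, -0.004, -0.195]
wrist_force: [-1.8, -2.5, 3.6]
width: 0.0415
finger_force: 30.0
```

Emit:
arm_command(targets=[0, 0, 0, 0, 0, 0.5, 1, 0, 0, 0, 0, 0, 1, 1, 0, 0, 0, 0, 0, 1, 1])

```text
time: 9.1
tool_pos: [0.5226, -0.0117, 0.0272]
ee_rot: [3.14, -0.002, -0.195]
wrist_force: [-0.9, -5.0, 2.7]
width: 0.0414
finger_force: 30.0
```

Emit:
arm_command(targets=[0, 0, 0, 0, 0, 0.5, 1, 0, 0, 0, 0, 0, 1, 1, 0, 0, 0, 0, 0, 1, 1])

```text
time: 9.4
tool_pos: [0.5224, -0.0117, 0.0258]
ee_rot: [3.14, -0.001, -0.195]
wrist_force: [0.0, -6.0, 2.8]
width: 0.0419
finger_force: 30.0
```

Emit:
arm_command(targets=[0, 0, 0, 0, 0, 0.5, 1, 0, 0, 0, 0, 0, 1, 1, 0, 0, 0, 0, 0, 1, 1])

```text
time: 9.7
tool_pos: [0.5222, -0.0117, 0.0246]
ee_rot: [3.14, -0.0, -0.195]
wrist_force: [-1.4, -4.7, 2.1]
width: 0.042
finger_force: 30.0
```

Emit:
arm_command(targets=[0, 0, 0, 0, 0.8, 0.5, 1, 0, 0, 0, 0, 0.8, 1, 1, 0, 0, 0, 0, 0.8, 1, 1])

```text
time: 10.0
tool_pos: [0.5222, -0.0117, 0.0239]
ee_rot: [3.141, -0.0, -0.195]
wrist_force: [-0.6, -4.2, 3.1]
width: 0.0414
finger_force: 30.0
```

Emit:
arm_command(targets=[0, 0, 0, 0, 0, 0.5, 1, 0, 0, 0, 0, 0, 1, 1, 0, 0, 0, 0, 0, 1, 1])

```text
time: 10.3
tool_pos: [0.5222, -0.0117, 0.0231]
ee_rot: [3.141, -0.001, -0.194]
wrist_force: [-1.3, -4.6, 3.5]
width: 0.0415
finger_force: 30.0
```

Emit:
arm_command(targets=[0, 0, 0, 0, 0, 0.5, 1, 0, 0, 0, 0, 0, 1, 1, 0, 0, 0, 0, 0, 1, 1])

```text
time: 10.6
tool_pos: [0.5222, -0.0117, 0.0221]
ee_rot: [3.141, -0.001, -0.194]
wrist_force: [-1.1, -4.5, 4.5]
width: 0.0417
finger_force: 30.0
```

Emit:
arm_command(targets=[0, 0, 0, 0, 0.5, 0.5, 1, 0, 0, 0, 0, 0.5, 1, 1, 0, 0, 0, 0, 0.5, 1, 1])

```text
time: 10.9
tool_pos: [0.5221, -0.0117, 0.021]
ee_rot: [-3.141, -0.0, -0.194]
wrist_force: [-0.8, -3.8, 3.1]
width: 0.0417
finger_force: 30.0
```

Emit:
arm_command(targets=[0, 0, 0, 0, 0, 0.5, 1, 0, 0, 0, 0, 0, 1, 1, 0, 0, 0, 0, 0, 1, 1])

```text
time: 11.2
tool_pos: [0.5221, -0.0117, 0.021]
ee_rot: [-3.141, -0.0, -0.194]
wrist_force: [-1.9, -4.0, 7.7]
width: 0.0414
finger_force: 30.0
```

Emit:
arm_command(targets=[0, 0, 0, 0, 0, 0.5, 1, 0, 0, 0, 0, 0, 1, 1, 0, 0, 0, 0, 0, 1, 1])

```text
time: 11.5
tool_pos: [0.5222, -0.0117, 0.021]
ee_rot: [-3.141, -0.001, -0.194]
wrist_force: [-4.0, -2.7, 12.4]
width: 0.0415
finger_force: 30.0
```

Emit:
arm_command(targets=[0, 0, 0, 0, 0, 0.8, 1, 0, 0, 0, 0, 0, 0.8, 1, 0, 0, 0, 0, 0, 0.8, 1])

```text
time: 11.8
tool_pos: [0.5222, -0.0117, 0.021]
ee_rot: [-3.141, -0.001, -0.194]
wrist_force: [-5.7, -2.7, 15.1]
width: 0.0418
finger_force: 30.0
```

Emit:
arm_command(targets=[0, 0, 0, 0, 0, -2, 1, 0, 0, 0, 0, 0, -2.7, 1, 0, 0, 0, 0, 0, -2.7, 0.2, 0, 0, 0, 0, 0, -2.7, -0.2, 0, 0, 0, 0, 0, -2.7, -0.2, 0, 0, 0, 0, 0, -2.7, -0.2, 0, 0, 0, 0, 0, -20, -0.2, 0, 0, 0, 0, 0, -60, -0.2, 0, 0, 0, 0, 0, -60, 0.5, 0, 0, 0, 0, 0, -60, 1, 0, 0, 0, 0, 0, -60, 1])

```text
time: 12.9
tool_pos: [0.5209, -0.0114, 0.0768]
ee_rot: [-3.141, 0.003, -0.194]
wrist_force: [0.5, 0.5, 0.1]
width: 0.0359
finger_force: 0.0
```

Run:
```python
from h import *
go([.5222,-.0117,.05],-101.2)
s=snap('scene','s3')
a=cv2.resize(s['color'][150:260,200:310,::-1],None,fx=5.4,fy=5.4,interpolation=2); cv2.imwrite('pics/c3.png',a)
```

```text
rot [-0.02  0.15  0.07] shift mm [ 1.3  0.  26.8] at [ 0.5209 -0.0114  0.0768] F [0.5 0.5 0.1] w 0.0359 t 12.9
```

View pics/c3.png

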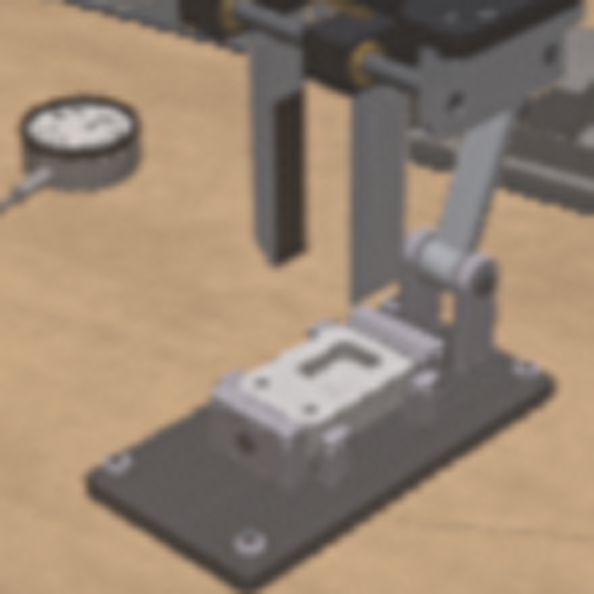

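The workpiece sits in the pocket with its recess up, corners about (240,365), (300,420), (440,360), and looks level. I'll check both ends by feel with closed fingers.

Emit:
arm_command(targets=[0, 0, 0, 19, 0, 0, 1, 0, 0, 0, 19, 0, 15, 1, 0, 0, 0, 19, 0, 30, 1, 0, 0, 0, 19, 0, 38, 1, 0, 0, 0, 19, 0, 38, 1, 0, 0, 0, 19, 0, 38, 1])

```text
time: 13.55
tool_pos: [0.5399, -0.0153, 0.0395]
ee_rot: [-3.142, 0.001, -0.194]
wrist_force: [0.2, -0.2, 0.0]
width: 0.0005
finger_force: 0.0
```

Emit:
arm_command(targets=[0, 0, 0, 0, 0, 1, 1, 0, 0, 0, 0, 0, 2, 1, 0, 0, 0, 0, 0, 3, 1, 0, 0, 0, 0, 0, 4, 1, 0, 0, 0, 0, 0, 4, 1, 0, 0, 0, 0, 0, 4, 1])

```text
time: 14.15
tool_pos: [0.5406, -0.0155, 0.0362]
ee_rot: [-3.142, -0.0, -0.194]
wrist_force: [1.0, 0.3, -0.3]
width: 0.0005
finger_force: 0.0
```

Emit:
arm_command(targets=[0, 0, 0, 0, 0, 1, 1, 0, 0, 0, 0, 0, 2, 1, 0, 0, 0, 0, 0, 2, 1, 0, 0, 0, 0, 0, 2, 1])

```text
time: 14.55
tool_pos: [0.5408, -0.0155, 0.0348]
ee_rot: [-3.141, -0.001, -0.194]
wrist_force: [-1.4, 1.6, 4.5]
width: -0.0
finger_force: 2.3
```

Emit:
arm_command(targets=[0, 0, 0, 0, 0, 1, 1, 0, 0, 0, 0, 0, 2, 1, 0, 0, 0, 0, 0, 2, 1, 0, 0, 0, 0, 0, 2, 1])

```text
time: 14.95
tool_pos: [0.541, -0.0155, 0.0346]
ee_rot: [-3.142, -0.001, -0.194]
wrist_force: [-3.7, 0.1, 13.2]
width: 0.0004
finger_force: 6.1
```

Emit:
arm_command(targets=[0, 0, 0, 0, 0, -9, 1, 0, 0, 0, 0, 0, -12, 1, 0, 0, 0, -36, 0, -12, 1, 0, 0, 0, -36, 0, -12, 1, 0, 0, 0, -36, 0, -6, 1, 0, 0, 0, -36, 0, -3, 1, 0, 0, 0, -36, 0, -2, 1, 0, 0, 0, -36, 0, -2, 1])

```text
time: 15.75
tool_pos: [0.506, -0.0088, 0.0349]
ee_rot: [3.142, -0.0, -0.195]
wrist_force: [-2.9, 0.1, 5.5]
width: 0.0003
finger_force: 2.3
```

Emit:
arm_command(targets=[0, 0, 0, 0, 0, 1, 1, 0, 0, 0, 0, 0, 2, 1, 0, 0, 0, 0, 0, 2, 1, 0, 0, 0, 0, 0, 2, 1])

```text
time: 16.15
tool_pos: [0.5061, -0.0088, 0.0348]
ee_rot: [3.141, -0.001, -0.194]
wrist_force: [-6.2, 0.4, 12.6]
width: 0.0003
finger_force: 6.8
```

Both ends stand solid at the same height (0.0346 and 0.0348), so it's home. Before I reach behind the leaf, I'll check what's in the way there and where the grip is.

Run:
```python
from h import *
s=load('top0'); H,W=s['range_z'].shape
K=np.array([[s['fx'],0,s['cx']],[0,s['fy'],s['cy']],[0,0,1]],float)
uv=np.stack(np.meshgrid(np.arange(W),np.arange(H)),-1).reshape(-1,1,2).astype(float)
p=cv2.undistortPoints(uv,K,s['dist_coeffs'])[:,0]; z=s['range_z'].ravel()
P=(np.c_[p,np.ones(len(p))]*z[:,None])@s['T'][:3,:3].T+s['T'][:3,3]; P=P[z>0]
for x in np.arange(.62,.86,.03):
    print(round(x,2),[round(max(P[(abs(P[:,0]-x)<.015)&(abs(P[:,1]-y)<.015)][:,2],default=0),2) for y in np.arange(.12,-.25,-.03)])
c=np.array([.5222,-.0117]);r=P[(P[:,2]>.1)&(abs(P[:,0]-.645)<.03)&(abs(P[:,1]+.035)<.02)]
e=np.array([.9811,-.1934]);q=np.c_[(r[:,:2]-c)@e,r[:,2]]*1e3
print('leaf jig x,z',q[np.argsort(q[:,1])][::6].round(0).tolist())
go([.52,-.0117,.25],-101.2); h=c+.157*e; print(h); go([h[0],h[1],.25],-101.2)
```

```text
0.62 [np.float64(0.01), np.float64(0.01), np.float64(0.01), np.float64(0.02), np.float64(0.06), np.float64(0.17), np.float64(0.02), np.float64(0.01), np.float64(0.01), np.float64(0.01), np.float64(0.01), np.float64(0.01), np.float64(0.01)]
0.65 [np.float64(0.01), np.float64(0.01), np.float64(0.01), np.float64(0.01), np.float64(0.01), np.float64(0.2), np.float64(0.2), np.float64(0.01), np.float64(0.01), np.float64(0.01), np.float64(0.01), np.float64(0.01), np.float64(0.01)]
0.68 [np.float64(0.01), np.float64(0.01), np.float64(0.01), np.float64(0.01), np.float64(0.01), np.float64(0.01), np.float64(0.01), np.float64(0.01), np.float64(0.01), np.float64(0.12), np.float64(0.12), np.float64(0.12), np.float64(0.12)]
0.71 [np.float64(0.01), np.float64(0.01), np.float64(0.01), np.float64(0.01), np.float64(0.01), np.float64(0.01), np.float64(0.01), np.float64(0.2), np.float64(0.2), np.float64(0.2), np.float64(0.2), np.float64(0.2), np.float64(0.2)]
0.74 [np.float64(0.05), np.float64(0.07), np.float64(0.04), np.float64(0.07), np.float64(0.07), np.float64(0.04), np.float64(0.06), np.float64(0.25)
[... 907 characters left out ...]
0, 136.0], [101.0, 139.0], [106.0, 143.0], [108.0, 145.0], [106.0, 148.0], [109.0, 153.0], [111.0, 156.0], [111.0, 158.0], [113.0, 162.0], [113.0, 165.0], [117.0, 168.0], [116.0, 173.0], [117.0, 179.0], [119.0, 181.0], [121.0, 184.0], [120.0, 187.0], [120.0, 189.0], [124.0, 191.0], [135.0, 192.0], [123.0, 193.0], [134.0, 193.0], [130.0, 193.0], [125.0, 194.0], [128.0, 195.0], [131.0, 196.0], [131.0, 197.0]]
rot [ 0.01 -0.03  0.06] shift mm [ 1.440e+01  2.000e-01 -2.152e+02] at [ 0.5061 -0.0088  0.0348] F [-6.2  0.4 12.6] w 0.0003 t 16.15
[ 0.6762327 -0.0420638]
rot [ 0.01 -0.03  0.06] shift mm [ 1.735e+02 -2.000e-01 -2.151e+02] at [ 0.5061 -0.0088  0.0348] F [-6.2  0.4 12.6] w 0.0003 t 16.15
```

Emit:
arm_command(targets=[0, 0, 0, 0, 0, -50, 1, 0, 0, 0, 0, 0, -100, 1, 0, 0, 0, 0, 0, -150, 1, 0, 0, 0, 0, 0, -190, 1, 0, 0, 0, 0, 0, -210, 1, 0, 0, 0, 40, 0, -210, 1, 0, 0, 0, 80, 0, -210, 1, 0, 0, 0, 120, 0, -210, 1, 0, 0, 0, 160, 0, -210, 1, 0, 0, 0, 176, 0, -210, 1, 0, 0, 0, 176, 0, -210, 1, 0, 0, 0, 176, 0, -210, 1])

```text
time: 17.35
tool_pos: [0.6782, -0.0427, 0.2411]
ee_rot: [-3.141, 0.001, -0.195]
wrist_force: [0.7, -0.2, -0.0]
width: 0.0005
finger_force: 0.0
```

Run:
```python
from h import *
go([.6763,-.0421,.165],-101.2)
```

```text
rot [-0.01  0.08  0.05] shift mm [-1.9 -0.2 76.1] at [ 0.6782 -0.0427  0.2411] F [ 0.7 -0.2 -0. ] w 0.0005 t 17.35
```

Run:
```python
from h import *
for th in list(range(115,-1,-8))+[0]:
    t=np.radians(th); rho=np.interp(th,[40,90],[147,138]); c,s=np.cos(t),np.sin(t)
    P=np.array([70-rho*c+7*s,52+rho*s+7*c])
    if th>90: P[0]=70-154*c+7*s
    x=P[0]+8; print(th,'from now x %.0f z %.0f'%(x-159,241-P[1]))
```

```text
115 from now x -10 z 67
107 from now x -29 z 59
99 from now x -50 z 54
91 from now x -71 z 51
83 from now x -91 z 50
75 from now x -111 z 51
67 from now x -130 z 55
59 from now x -149 z 62
51 from now x -167 z 72
43 from now x -183 z 84
35 from now x -197 z 99
27 from now x -209 z 116
19 from now x -218 z 135
11 from now x -224 z 154
3 from now x -227 z 174
0 from now x -228 z 182
```

Emit:
arm_command(targets=[0, 0, 0, 0, 0, 35, 1, 0, 0, 0, 0, 0, 65, 1, 0, 0, 0, -5, 0, 66, 1, 0, 0, 0, -12, 0, 65, 1, 0, 0, 0, -20, 0, 62, 1, 0, 0, 0, -29, 0, 59, 1, 0, 0, 0, -39, 0, 56, 1, 0, 0, 0, -50, 0, 54, 1, 0, 0, 0, -60, 0, 52, 1, 0, 0, 0, -71, 0, 51, 1, 0, 0, 0, -81, 0, 50, 1, 0, 0, 0, -91, 0, 50, 1, 0, 0, 0, -101, 0, 50, 1, 0, 0, 0, -111, 0, 51, 1, 0, 0, 0, -111, 0, 51, 1])

```text
time: 18.85
tool_pos: [0.5668, -0.0207, 0.1901]
ee_rot: [3.141, 0.004, -0.194]
wrist_force: [-0.5, -0.1, 0.0]
width: 0.0005
finger_force: 0.0
```

Run:
```python
from h import *
s=snap('scene','s4')
cv2.imwrite('pics/c4.png',cv2.resize(s['color'][90:260,190:320,::-1],None,fx=3.5,fy=3.5,interpolation=2))
```

```text
(no output)
```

View pics/c4.png

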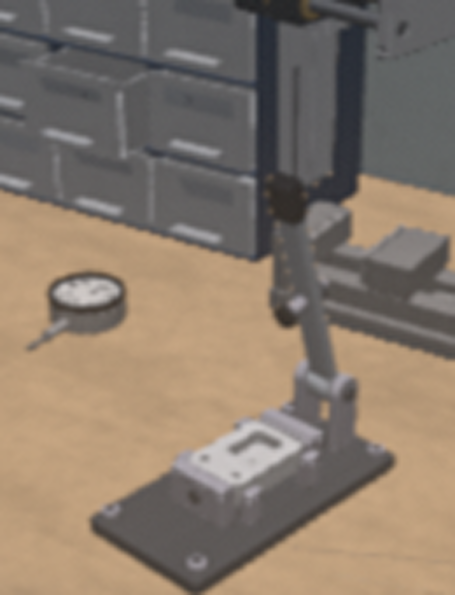

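The leaf is past upright, with its grip at (288,198) under the fingertips, and the workpiece is undisturbed at (250,450). Now I'll follow the arc down.

Emit:
arm_command(targets=[0, 0, 0, -10, 0, 2, 1, 0, 0, 0, -19, 0, 4, 1, 0, 0, 0, -29, 0, 7, 1, 0, 0, 0, -38, 0, 11, 1, 0, 0, 0, -47, 0, 16, 1, 0, 0, 0, -56, 0, 21, 1, 0, 0, 0, -64, 0, 27, 1, 0, 0, 0, -72, 0, 33, 1, 0, 0, 0, -79, 0, 40, 1, 0, 0, 0, -86, 0, 48, 1, 0, 0, 0, -92, 0, 56, 1, 0, 0, 0, -98, 0, 65, 1, 0, 0, 0, -103, 0, 74, 1, 0, 0, 0, -107, 0, 84, 1, 0, 0, 0, -107, 0, 84, 1])

```text
time: 20.4
tool_pos: [0.4619, -0.0001, 0.105]
ee_rot: [3.141, 0.005, -0.194]
wrist_force: [-0.5, 0.0, 0.0]
width: 0.0001
finger_force: 0.0
```

Emit:
arm_command(targets=[0, 0, 0, -3, 0, 9, 1, 0, 0, 0, -6, 0, 19, 1, 0, 0, 0, -7, 0, 25, 1, 0, 0, 0, -9, 0, 32, 1, 0, 0, 0, -9, 0, 37, 1, 0, 0, 0, -9, 0, 40, 1, 0, 0, 0, -9, 0, 40, 1])

```text
time: 21.1
tool_pos: [0.4548, 0.0014, 0.0665]
ee_rot: [-3.142, 0.001, -0.194]
wrist_force: [0.5, -0.6, 0.1]
width: 0.0001
finger_force: 0.0
```

Emit:
arm_command(targets=[0, 0, 0, -1, 0, 2, 1, 0, 0, 0, -1, 0, 4, 1, 0, 0, 0, -1, 0, 4, 1, 0, 0, 0, -1, 0, 4, 1])

```text
time: 21.5
tool_pos: [0.4548, 0.0014, 0.0635]
ee_rot: [-3.141, -0.001, -0.195]
wrist_force: [0.8, -0.9, 1.8]
width: 0.0005
finger_force: 1.1
```

Emit:
arm_command(targets=[0, 0, 0, 0, 0, 2, 1, 0, 0, 0, 0, 0, 4, 1, 0, 0, 0, 0, 0, 4, 1, 0, 0, 0, 0, 0, 4, 1])

```text
time: 21.9
tool_pos: [0.4546, 0.0015, 0.0592]
ee_rot: [-3.142, -0.001, -0.194]
wrist_force: [1.1, -0.1, 2.8]
width: 0.0004
finger_force: 1.4
```

Emit:
arm_command(targets=[0, 0, 0, 0, 0, 1, 1, 0, 0, 0, 0, 0, 2, 1, 0, 0, 0, 0, 0, 2, 1, 0, 0, 0, 0, 0, 2, 1])

```text
time: 22.3
tool_pos: [0.4546, 0.0014, 0.059]
ee_rot: [-3.142, -0.001, -0.194]
wrist_force: [-2.3, -0.8, 11.9]
width: 0.0005
finger_force: 5.7
```

Emit:
arm_command(targets=[0, 0, 0, 0, 0, 1, 1, 0, 0, 0, 0, 0, 1, 1, 0, 0, 0, 0, 0, 1, 1])

```text
time: 22.6
tool_pos: [0.4547, 0.0015, 0.0589]
ee_rot: [-3.142, -0.001, -0.194]
wrist_force: [-4.7, -0.5, 16.4]
width: 0.0004
finger_force: 7.9
```

The leaf is on its stop: height 0.059, with the force rising sharply. I'll back off and take a last look.

Emit:
arm_command(targets=[0, 0, 0, 0, 0, -5, 1, 0, 0, 0, 0, 0, -30, 1, 0, 0, 0, 0, 0, -80, 1, 0, 0, 0, 0, 0, -120, 1, 0, 0, 0, -60, 0, -120, 1, 0, 0, 0, -60, 0, -120, 1, 0, 0, 0, -60, 0, -120, 1])

```text
time: 23.3
tool_pos: [0.3938, 0.0135, 0.1752]
ee_rot: [-3.142, 0.001, -0.194]
wrist_force: [0.1, 0.1, -0.7]
width: 0.0002
finger_force: 0.0
```

Run:
```python
from h import *
s=snap('scene','s5')
cv2.imwrite('pics/c5.png',cv2.resize(s['color'][130:300,190:400,::-1],None,fx=3.5,fy=3.5,interpolation=2))
```

```text
(no output)
```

View pics/c5.png

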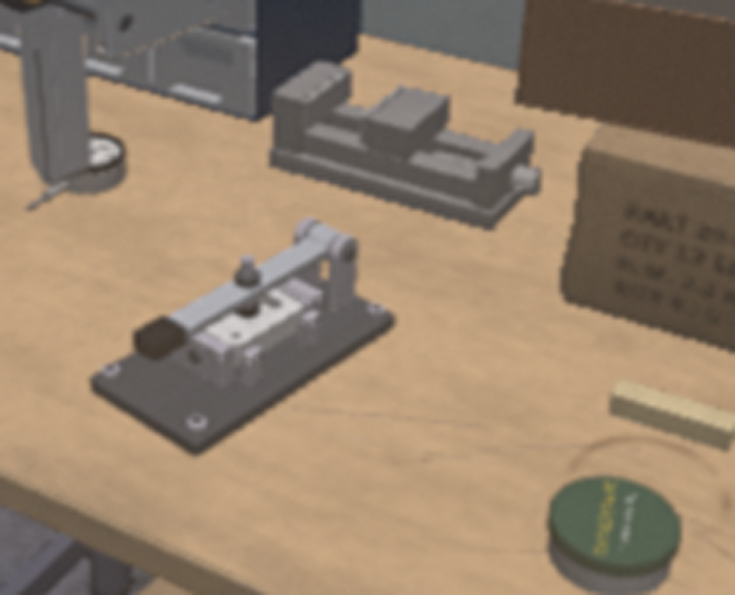

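The leaf lies closed and level, grip at (160,338), with its foot on the workpiece at (248,305). The tin, bar and gauge are where they were.

```bash
python3 -c "
from bench import robot
print(robot.close_job())"
```

```text
the job is handed in; nothing more can be done
None
```

The job is handed in at about 23 s: the workpiece is level on the rest (both ends felt solid at about 13 N), the leaf is shut on its stop with the foot on the workpiece, and the tin, brass bar and gauge were left untouched.

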